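# Image a circuit board at the inspection bench

### The arm

A 7-joint arm with a two-finger parallel gripper is mounted at the origin on the work surface. World frame = base frame: x ahead of the robot, y to its left, z up, the work surface at z = 0. Lengths are in m, angles in rad, forces in N, time in s.
With the tool pointing down it reaches from about 0.4 to 0.85 m from the base axis. Payload 4.5 kg.
Tool frame: the origin (TCP) lies at the very end of the fingers, on their centre line; the grasp point (between the pads) lies 19 mm behind it (r.grip_depth is the z of the grasp point in the tool frame, in m); z points along the fingers, y is the line along which they close (so a half turn about z gives the same grasp; the last joint's range is limited). The gripper opens to 88 mm and grips with 3 to 60 N. Pads are 18 mm wide; open, the fingers measure 123 mm over their backs; the gripper's body (75 mm by 187 mm) begins 45 mm behind the grasp point.
Start: joints at [1.297, 0.689, -0.195, 1.565, 0.157, 0.902, -0.215], TCP at [0.189, -0.596, 0.239] pointing down, gripper open.
Joint ranges: [-3.01, 3.01], [-0.46, 2.08], [-1.47, 1.51], [0.13, 2.56], [-1, 4.14], [0.04, 2.09], [-2.66, 2.66]. Speed limits (rad/s): [2.57, 2.57, 3.14, 3.14, 3.14, 3.14, 3.14].

### API

Orientations are given as a unit quaternion [x, y, z, w].
In Python, from plant import r, camrig, status gives the robot as it stands (r), with the cameras (camrig) and the readings (status).
- The arm moves only by the shell command python3 steer.py 'ROWS' [FORCE]. ROWS is a JSON list of rows, 1 to 10 of them, each of 7 numbers: the opening from 0.0 (shut) to 1.0 (fully open), then dx, dy, dz in m, then a rotation vector rx, ry, rz in rad; each row is the pose to reach, as a shift and turn from the pose commanded when the command began, along the tool's axes at that moment; what a row does not reach only later rows make up. A row lasts 1/10 s, in which the tool goes at most 0.05 m and 0.15 rad, less where a joint would pass 70% of its speed; a pose out of reach is approached as far as the arm can. The fingers move at their own pace and stop on an object; FORCE is the grip in N (left out, the last holds). Time passes only in rows, so rows that do not move let the fingers close. It prints the time, the measured TCP pose, the force, the opening and the grip force at its end.
- status.get_state(): the state, without advancing time (a new reading comes with each control period).
- camrig.snapshot(name): name is "scene" or "top" or "wrist"; returns the picture (384x512x3 uint8, red, green, blue); there is no depth.
- camrig.camera_params(name): a dict with "fx", "fy", "cx", "cy" (pixels), "rvec" (rotation vector, rad) and "tvec" (3), from world to camera coordinates, as OpenCV has them. Camera axes: x right, y down, z forward; pixel columns grow to the right and rows downward; lengths in m; the calibration is good to about 2 mm. A picture is of the moment at which its call begins: read the wrist's pose just before it. camera_params takes no time and is no camera call; for the wrist camera it gives the pose at the moment of the call.
- r.finish_job(): hands the job in; it is judged then, once.
The state is a dict: "clock": time; "q": joint angles; "qd": joint speeds; "joint_torque": joint torques, N m; "tool_pos": TCP position; "eef_rot": TCP orientation; "contact_force": force on the tool from outside, world axes, zero at the start; "moment": the same for the moment, N m; "opening": opening from 0.0 (shut) to 1.0 (fully open); "finger_force": force on a finger pad.
Only numpy, scipy, OpenCV 4.12 (cv2) and the standard library are available. Lean on these libraries where they do the work, as an engineer would, in place of code of your own. Each camera call takes 0.05 s, during which the arm holds its last target. There are 200 camera calls.

### The job

Slide the wide circuit board up out of its slot in the black board rack and stand it on the leaning easel in front of the camera, bottom edge down on the ledge between the end stops, back flat against the back rest, component side towards the lens; set it down without letting it drop. Let go of it, then press the large start button on the sloping control box fully down and release it, so that it springs back. Leave the board on the easel, do not press the small button, and leave the two narrow boards, the can and the screwdriver where they are.

Things in the scene. Friction and masses are not known exactly. Their poses are not given: they have to be found in the camera images.
- rack: Black board rack, fixed, left or right of the easel, 250 x 166 mm, side walls 58 mm high. Origin under its centre, z up. Slots along its y at x = -72, 0, 72 mm, leaning 22 deg, tops to -x. Each: ledge 30 mm above the table, 62 mm back rest on the -x side, 22 mm lip on the other, 10 mm gap; board must be drawn 70 mm up along its own plane to come clear.
- board: Wide green circuit board to handle: 130 mm wide, 125 tall, 5 thick, 0.13-0.25 kg, in any rack slot. Origin: middle of bottom edge, mid thickness; z up the board, y along its width, x out of its component side. Along its top an aluminium stiffener bar, 10 mm thick, z = 107 to 125 mm, full width, to grip it by. Components (to 8 mm proud) on +x below z = 95 mm.
- board_bar (a point): Centre of the wide board's stiffener bar (0, 0, 116 mm in the board's frame); same axes as the board.
- board_face (a point): Point 20 mm out in front of the wide board's component side (20, 0, 60 mm in the board's frame); only tells which way the board faces.
- card_a: A narrow circuit board, 95 mm wide, otherwise of the same make, axes and thickness as the wide board, in another slot of the rack; to be left alone.
- card_b: The second narrow circuit board, 95 mm wide, as card_a, in the remaining slot; to be left alone.
- stand: White foot of the inspection stand, fixed, carrying easel and camera. Origin on the table under the easel ledge, z up, +x away from the robot. Foot x = -85 to 240 mm. Camera barrel, 72 mm diameter, faces the back rest squarely 60 mm up its slope, from 115 to 285 mm out from it. Column at x = 205 mm, 270 mm high.
- easel: Aluminium easel, fixed, leaning 34 deg, top to the robot. Origin: middle of the ledge's inner corner, 35 mm above the table; z up the back rest, x square out of it to the lens, y along the ledge. Back rest 60 mm tall; ledge 13 mm deep, then a 12 mm high lip; end stops 25 mm high at y = +-80 mm. A seated board has its origin at (2.5, 0, 0) mm here with the same axes.
- console: Grey control box, fixed, on the other side from the rack; face 130 x 150 mm sloping 32 deg from level, facing the robot (-x). Origin on the table below the face's centre, which is 92 mm high. A lamp shelf hangs over it, x = 20 to 105 mm, z = 242 to 277 mm, on posts at x = 85 mm, so the button cannot be reached from straight above.
- start (a joint): Travel of the large start button: 0 out, 0.008 m fully down; its spring pushes back with 1.8 N at the top and 6 N fully down.
- start_top (a point): Centre of the top of the large start button (grey, 44 mm diameter, in a black housing 60 mm across; its top is 20 mm above the face). z points out of the button along its axis, 32 deg from vertical, leaning towards the robot side; moves with the button.
- aux (a joint): Travel of the small button: 0 out, 0.005 m down (3 N); not to be pressed.
- aux_top (a point): Centre of the top of the small button (grey, 20 mm diameter, top 17 mm above the face), about 70 mm beside the start button.
- can: Closed aluminium can, 52 mm diameter, 145 mm tall, standing loose on the table on the robot side of the work; origin centre of its underside.
- driver: Screwdriver, 150 mm long, lying loose on the table roughly along x, handle to the robot; to be left alone. Origin on its underside.

How it is judged:
By the outcome, as a careful person would: the job done as asked, in the order asked, and still so for the second after the job is handed in, with the robot touching nothing.
It also fails if it takes over 54 s, if anything falls off the work surface, if the arm or the gripper's body presses on something with over 40 N, if the wrist force passes 120 N, or if a joint passes its speed limit or range.

## Working session

There is one attempt and no reset: what is moved stays moved. The work goes in short steps, Python scripts to look and compute and a shell command to move; the robot and the scene stay as the last step left them, time stands still between calls to the robot, and variables do not carry over. Pictures are saved under pics/ and viewed, at most 10 in all, crops included, and the job is handed in when it is done.

```bash
ls; mkdir -p pics
python3 - <<'E'
from plant import r, camrig, status
import cv2,numpy as np
for n in ("scene","top","wrist"):
    p=camrig.camera_params(n); print(n,{k:np.round(v,4).tolist() for k,v in p.items()})
    cv2.imwrite(f"pics/{n}0.png",camrig.snapshot(n)[:,:,::-1])
a=cv2.imread("pics/scene0.png");b=cv2.imread("pics/top0.png")
s=status.get_state();print(s["clock"],s["tool_pos"],s["eef_rot"],s["opening"],r.grip_depth)
E
```

```text
pics
plant.py
steer.py
scene {'fx': 410.6182, 'fy': 410.6182, 'cx': 252.0061, 'cy': 190.5175, 'rvec': [0.7328, 2.5912, -1.1777], 'tvec': [0.4311, -0.1046, 1.1806]}
top {'fx': 498.5292, 'fy': 498.5292, 'cx': 254.9302, 'cy': 196.855, 'rvec': [2.1144, -2.1729, 0.1527], 'tvec': [0.0217, 0.532, 1.3055]}
wrist {'fx': 307.5606, 'fy': 307.5606, 'cx': 254.5816, 'cy': 187.61, 'rvec': [-2.3553, 1.7227, 0.2327], 'tvec': [-0.6237, -0.0361, 0.3895]}
0.15 [ 0.18914316 -0.59520269  0.23809464] [ 9.88178536e-01  1.53305908e-01 -1.65174502e-04 -6.72685656e-04] 1.0034493066797823 -0.0187
```

View pics/top0.png

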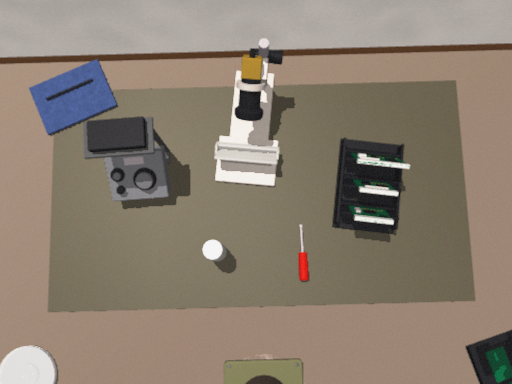

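View pics/scene0.png

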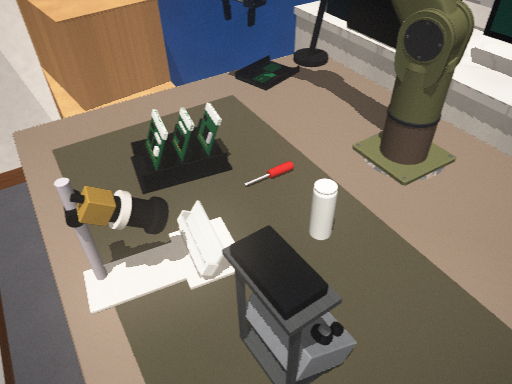

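The top view shows the rack at right, with the wide board in the farthest slot (bar from about (357,155) to (408,167)). The easel ledge is near (247,150), the start button near (145,179), the small one near (121,189) and the can at (214,250). The scene view shows the same layout from the far side.

```bash
cat > h.py <<'E'
from plant import r, camrig, status
import cv2,numpy as np
from scipy.spatial.transform import Rotation as R
def cam(n):
    p=camrig.camera_params(n);Rm=cv2.Rodrigues(np.array(p["rvec"],float))[0]
    return p,Rm,np.array(p["tvec"],float)
def ray(c,px):
    p,Rm,t=c
    d=np.array([(px[0]-p["cx"])/p["fx"],(px[1]-p["cy"])/p["fy"],1.]);d=Rm.T@d
    return -Rm.T@t,d/np.linalg.norm(d)
def proj(c,X):
    p,Rm,t=c;q=Rm@np.asarray(X)+t
    return np.array([p["fx"]*q[0]/q[2]+p["cx"],p["fy"]*q[1]/q[2]+p["cy"]])
def onz(c,px,z):
    o,d=ray(c,px);return o+d*(z-o[2])/d[2]
def tri(obs):
    A=0;b=0
    for c,px in obs:
        o,d=ray(c,px);P=np.eye(3)-np.outer(d,d);A=A+P;b=b+P@o
    X=np.linalg.solve(A,b)
    return X,[np.round(proj(c,X)-px,1).tolist() for c,px in obs]
E
python3 - <<'E'
import cv2,numpy as np
a=cv2.imread("pics/scene0.png");b=cv2.imread("pics/top0.png");w=cv2.imread("pics/wrist0.png")
C=np.zeros((600,800,3),np.uint8)
def put(im,x0,x1,y0,y1,s,X,Y):
    q=cv2.resize(im[y0:y1,x0:x1],None,fx=s,fy=s,interpolation=cv2.INTER_CUBIC);C[Y:Y+q.shape[0],X:X+q.shape[1]]=q
put(b,335,415,135,235,4,0,0)
put(a,125,237,95,190,4,340,0)
put(b,205,290,130,190,2,0,410)
put(a,160,240,195,285,2,180,410)
put(b,80,175,110,205,2,350,400)
put(w,0,512,0,384,.5,544,400)
cv2.imwrite("pics/c1.png",C)
E
```

```text
(no output)
```

View pics/c1.png

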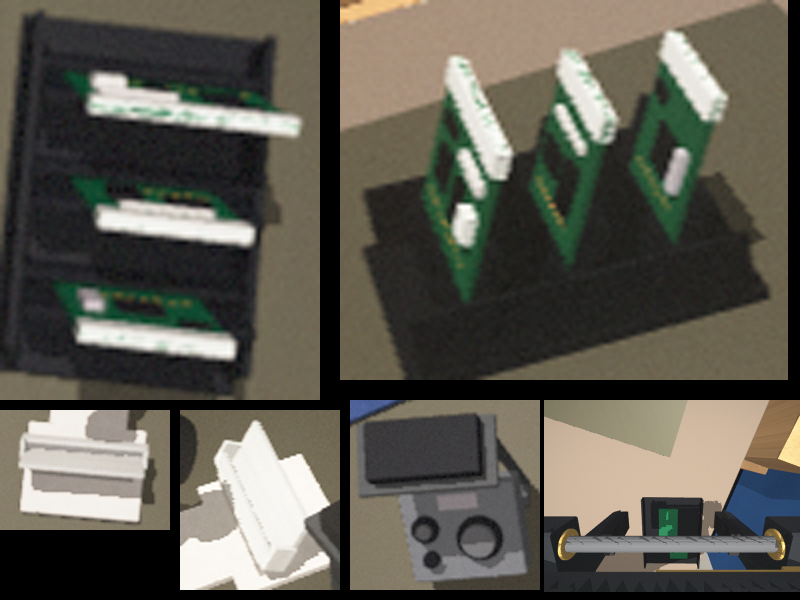

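The crops show the boards' component sides facing away from the robot, tops leaning towards it, which matches the easel's sense. In full-picture pixels the wide bar runs from (357,161) to (410,167) in the top view, and from (154,110) to (167,134) in the scene view. The start button is at about (144,179) in the top view.

Run:
```python
from h import *
np.set_printoptions(precision=4,suppress=True)
T=cam("top");S=cam("scene");W=cam("wrist")
print("campos",ray(T,(0,0))[0],ray(S,(0,0))[0])
s=status.get_state();Rt=R.from_quat(s["eef_rot"]).as_matrix();print("tool",Rt)
print("wrist cam in tool",Rt.T@(-W[1].T@W[2]-s["tool_pos"]),"\n",(W[1]@Rt).T)
k=lambda x,y:(x/4+335,y/4+135); m=lambda x,y:((x-340)/4+125,y/4+95)
e1=tri([(T,k(89,105)),(S,m(456,59))]);e2=tri([(T,k(299,127)),(S,m(511,153))])
# near/far pairing both ways
print(e1,e2)
e1=tri([(T,k(89,105)),(S,m(511,153))]);e2=tri([(T,k(299,127)),(S,m(456,59))])
print(e1,e2,np.linalg.norm(e1[0]-e2[0]))
print("rack corners z58",[onz(T,k(*p),.058)for p in((28,15),(272,40),(242,385),(3,365))])
t=lambda x,y:(x/2+205,(y-410)/2+130)
print("rest top",[onz(T,t(*p),.085)for p in((20,474),(146,480))])
c=lambda x,y:((x-350)/2+80,(y-400)/2+110)
print("start",onz(T,c(480,540),.109),"others",[onz(T,c(*p),.109)for p in((425,529),(431,560))])
print("can",onz(T,(214,247),.145))
```

```text
campos [0.3367 0.0047 1.3691] [0.8491 0.6025 0.7117]
tool [[ 0.953   0.303  -0.0005]
 [ 0.303  -0.953   0.0013]
 [-0.0001 -0.0014 -1.    ]]
wrist cam in tool [ 0.0678 -0.0005 -0.1464] 
 [[-0.0002 -0.9647 -0.2634]
 [ 1.     -0.0003  0.0003]
 [-0.0003 -0.2634  0.9647]]
(array([ 0.6011, -0.2452,  0.2136]), [[2.9, -6.7], [7.4, 1.2]]) (array([ 0.5757, -0.3932,  0.0658]), [[-4.6, 8.3], [-8.7, -1.9]])
(array([ 0.597 , -0.25  ,  0.1471]), [[-0.5, 0.9], [-1.0, -0.2]]) (array([ 0.5816, -0.382 ,  0.1436]), [[-0.1, 0.3], [-0.3, -0.1]]) 0.1329084706452463
rack corners z58 [array([ 0.6816, -0.2323,  0.058 ]), array([ 0.6597, -0.3956,  0.058 ]), array([ 0.428 , -0.3596,  0.058 ]), array([ 0.4455, -0.2035,  0.058 ])]
rest top [array([0.6212, 0.1096, 0.085 ]), array([ 0.6085, -0.0558,  0.085 ])]
start [0.5737 0.2883 0.109 ] others [array([0.5901, 0.3593, 0.109 ]), array([0.5494, 0.3511, 0.109 ])]
can [0.3956 0.1104 0.145 ]
```

```bash
cat >> h.py <<'E'
np.set_printoptions(precision=4,suppress=True)
def frame(yaw,lean):
    "board axes (columns x,y,z) for yaw about z, top leaning to -x"
    return (R.from_euler("z",yaw,degrees=True)*R.from_euler("y",-lean,degrees=True)).as_matrix()
def tool_for(B): return np.column_stack([B[:,1],B[:,0],-B[:,2]])
def go(p,Rt):
    s=status.get_state();R0=R.from_quat(s["eef_rot"]).as_matrix()
    d=R0.T@(np.asarray(p)-s["tool_pos"]);rv=R.from_matrix(R0.T@Rt).as_rotvec()
    print("row:",np.round(d,4).tolist(),np.round(rv,4).tolist(),"rows>=",max(np.linalg.norm(d)/.05,np.linalg.norm(rv)/.15))
E
python3 - <<'E'
from h import *
B=frame(-7,22);top=np.array([.5893,-.316,.1454])
print(B); go(top+.11*B[:,2],tool_for(B))
E
```

```text
[[ 0.9203  0.1219 -0.3718]
 [-0.113   0.9925  0.0457]
 [ 0.3746  0.      0.9272]]
row: [0.4285, -0.162, -0.0091] [-0.3425, 0.2182, -1.1263] rows>= 9.16374974636228
```

```bash
python3 steer.py '[[1,0.2,-0.08,-0.05,-0.17,0.11,-0.56],[1,0.2,-0.08,-0.05,-0.17,0.11,-0.56],[1,0.2,-0.08,-0.05,-0.17,0.11,-0.56],[1,0.2,-0.08,-0.05,-0.17,0.11,-0.56],[1,0.4285,-0.162,-0.01,-0.3425,0.2182,-1.1263],[1,0.4285,-0.162,-0.01,-0.3425,0.2182,-1.1263],[1,0.4285,-0.162,-0.01,-0.3425,0.2182,-1.1263],[1,0.4285,-0.162,-0.01,-0.3425,0.2182,-1.1263],[1,0.4285,-0.162,-0.01,-0.3425,0.2182,-1.1263],[1,0.4285,-0.162,-0.01,-0.3425,0.2182,-1.1263]]'
python3 steer.py '[[0.5,0,0,0,0,0,0],[0.5,0,0,0,0,0,0],[0.5,0,0,0,0,0,0]]'
python3 - <<'E'
from h import *
s=status.get_state();print(s["clock"],s["tool_pos"],s["opening"],s["q"],R.from_quat(s["eef_rot"]).as_matrix())
W=cam("wrist");np.savez("pics/w1.npz",R=W[1],t=W[2])
a=camrig.snapshot("wrist")[:,:,::-1];cv2.imwrite("pics/w1.png",a)
go(np.array([.5893,-.316,.1454])+.11*frame(-7,22)[:,2],tool_for(frame(-7,22)))
cv2.imwrite("pics/w1v.png",cv2.resize(a,(800,600),interpolation=cv2.INTER_CUBIC))
E
```

```text
clock: 1.15
tool_pos: [0.5529, -0.3055, 0.2486]
eef_rot: [0.732, 0.653, 0.129, 0.143]
contact_force: [-0.1, -1.0, -0.3]
opening: 0.998
finger_force: 0.0
clock: 1.45
tool_pos: [0.547, -0.3134, 0.2485]
eef_rot: [0.736, 0.649, 0.125, 0.144]
contact_force: [-0.1, 0.8, -0.3]
opening: 0.751
finger_force: 0.0
1.45 [ 0.547  -0.3134  0.2485] 0.7509110251186933 [ 0.8092  0.5998 -0.4626  1.8884  0.3829  0.358   0.0049] [[ 0.125   0.9203  0.3708]
 [ 0.9922 -0.1151 -0.0488]
 [-0.0022  0.374  -0.9274]]
row: [0.0026, 0.0005, 0.0015] [-0.0003, 0.0032, -0.0023] rows>= 0.061310676566324517
```

View pics/w1v.png

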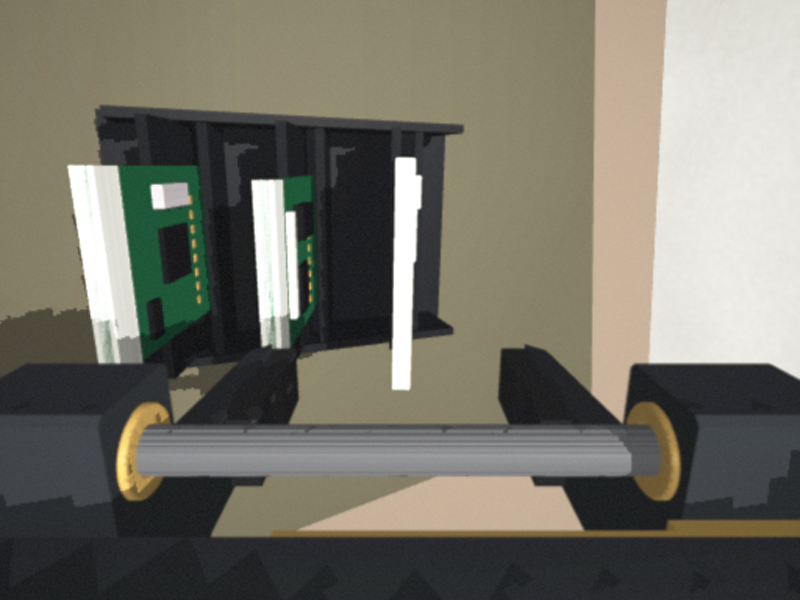

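The wrist view shows the wide bar edge-on, from (396–413,157) to (392–411,389), between the fingers at (290,380) and (505,380). It confirms the lean, with a skew of about 0.7°.

Run:
```python
from h import *
p=camrig.camera_params("wrist");f=np.load("pics/w1.npz");W=(p,f["R"],f["t"])
a=cv2.imread("pics/w1.png");m=(a.min(2)>200).astype(np.uint8);m[:, :230]=0;m[:, 290:]=0;m[255:]=0
for y in (105,130,170,185,200,215,230,240,245):
    x=np.where(m[y])[0];print(y,x.min() if len(x) else None,x.max() if len(x) else None,end="; ")
ys=np.where(m[:,250:266].any(1))[0];print("rows",ys.min(),ys.max())
T=cam("top");S=cam("scene")
k=lambda x,y:(x/4+335,y/4+135); mm=lambda x,y:((x-340)/4+125,y/4+95)
v=lambda x,y:(x/1.5625,y/1.5625)
E=[tri([(T,k(89,105)),(S,mm(511,153)),(W,v(404,157))]),tri([(T,k(299,127)),(S,mm(456,59)),(W,v(401.5,389))])]
for e in E:print(e)
d=E[0][0]-E[1][0];print(np.linalg.norm(d),"yaw",np.degrees(np.arctan2(-d[0],d[1])),(E[0][0]+E[1][0])/2)
# wrist alone at z=.146
A=onz(W,v(403.5,157),.146);C=onz(W,v(401.5,389),.146);d=A-C
print(A,C,np.linalg.norm(d),np.degrees(np.arctan2(-d[0],d[1])),(A+C)/2)
```

```text
105 253 265; 130 253 268; 170 252 263; 185 252 263; 200 252 262; 215 252 262; 230 251 262; 240 251 262; 245 251 262; rows 101 248
(array([ 0.5977, -0.2493,  0.1483]), [[-0.7, 0.5], [-1.3, -0.4], [-1.9, 0.3]])
(array([ 0.5823, -0.381 ,  0.1444]), [[-0.5, -0.0], [-0.5, -0.1], [-1.1, 0.9]])
0.13263869470089557 yaw -6.697013744147589 [ 0.59   -0.3151  0.1464]
[ 0.6    -0.2493  0.146 ] [ 0.5829 -0.3795  0.146 ] 0.13129809295817169 -7.4867190053845505 [ 0.5915 -0.3144  0.146 ]
```

Run:
```python
from h import *
B=frame(-7.3,22); go(np.array([.591,-.315,.146])-.0257*B[:,2],tool_for(B))
```

```text
row: [0.0042, 0.0022, 0.1372] [-0.0003, 0.0012, 0.0025] rows>= 2.7460502351058436
```

```bash
python3 steer.py '[[0.45,0.004,0.002,0.03,0,0,0.003],[0.45,0.004,0.002,0.06,0,0,0.003],[0.45,0.004,0.002,0.09,0,0,0.003],[0.45,0.004,0.002,0.11,0,0,0.003],[0.45,0.004,0.002,0.12,0,0,0.003],[0.45,0.004,0.002,0.13,0,0,0.003],[0.45,0.004,0.002,0.137,0,0,0.003],[0.45,0.004,0.002,0.137,0,0,0.003],[0.45,0.004,0.002,0.137,0,0,0.003]]'
python3 - <<'E'
from h import *
s=status.get_state();print(s["moment"])
B=frame(-7.3,22); go(np.array([.591,-.315,.146])-.0257*B[:,2],tool_for(B))
W=cam("wrist");a=camrig.snapshot("wrist")[:,:,::-1];cv2.imwrite("pics/w2.png",a)
m=(a.min(2)>200);m[250:]=0
for y in (120,150,180,200,215):print(y,np.where(m[y,200:320])[0][[0,-1]]+200 if m[y,200:320].any() else None)
cv2.imwrite("pics/w2v.png",a)
E
```

```text
clock: 2.4
tool_pos: [0.602, -0.3144, 0.1231]
eef_rot: [0.736, 0.649, 0.126, 0.144]
contact_force: [-0.4, 0.1, 0.6]
opening: 0.451
finger_force: 0.0
[-0.04    0.286   0.0559]
row: [-0.002, -0.0015, 0.0004] [0.0014, -0.0003, 0.0022] rows>= 0.0500694156415224
120 [241 267]
150 [241 272]
180 [241 268]
200 [241 267]
215 [241 267]
```

View pics/w2v.png

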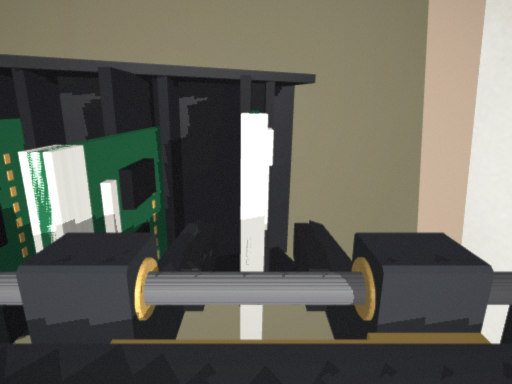

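The bar lies vertical and centred between the fingers, at columns 241–267, so I am gripping it.

```bash
python3 steer.py '[[0.0,0,0,0,0,0,0],[0.0,0,0,0,0,0,0],[0.0,0,0,0,0,0,0],[0.0,0,0,0,0,0,0],[0.0,0,0,0,0,0,0],[0.0,0,0,0,0,0,0]]' 35
python3 steer.py '[[0.0,0,0,-0.004,0,0,0],[0.0,0,0,-0.008,0,0,0],[0.0,0,0,-0.016,0,0,0],[0.0,0,0,-0.026,0,0,0],[0.0,0,0,-0.036,0,0,0],[0.0,0,0,-0.046,0,0,0],[0.0,0,0,-0.056,0,0,0],[0.0,0,0,-0.066,0,0,0],[0.0,0,0,-0.076,0,0,0],[0.0,0,0,-0.086,0,0,0]]'
```

```text
clock: 3.05
tool_pos: [0.6019, -0.3141, 0.1226]
eef_rot: [0.736, 0.649, 0.126, 0.143]
contact_force: [-0.8, 0.1, 1.5]
opening: 0.111
finger_force: 35.0
clock: 4.05
tool_pos: [0.5693, -0.31, 0.2029]
eef_rot: [0.736, 0.649, 0.126, 0.143]
contact_force: [0.4, -0.6, -2.1]
opening: 0.109
finger_force: 35.0
```

Run:
```python
import cv2,numpy as np
a=cv2.imread("pics/scene0.png");b=cv2.imread("pics/top0.png")
C=np.zeros((600,800,3),np.uint8)
def put(im,x0,x1,y0,y1,s,X,Y):
    q=cv2.resize(im[y0:y1,x0:x1],None,fx=s,fy=s,interpolation=cv2.INTER_CUBIC);C[Y:Y+q.shape[0],X:X+q.shape[1]]=q
put(b,214,282,136,190,5,0,0)
put(a,172,240,198,284,6,380,0)
put(b,103,173,143,203,5,0,285)
cv2.imwrite("pics/c2.png",C)
```

```text
(no output)
```

View pics/c2.png

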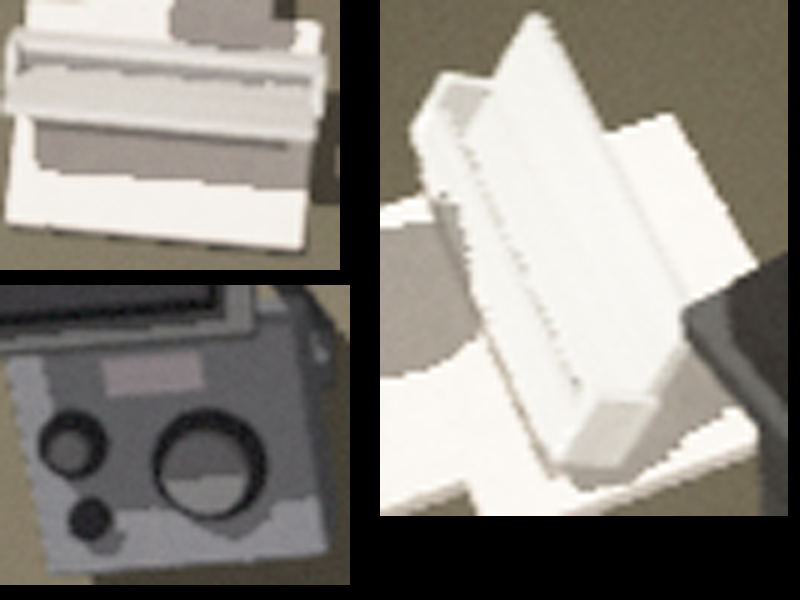

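The crops show the easel back rest's top edge from (215,157.6) to (277.4,163.6) in the top picture, with end stops at both ends. The start button's housing circle is centred at about (145,179), and the small button is at about (117,174).

Run:
```python
from h import *
T=cam("top")
k=lambda x,y:(x/5+214,y/5+136)
P=[onz(T,k(*p),.083) for p in((5,106),(317,136))];d=P[0]-P[1]
yaw=np.degrees(np.arctan2(-d[0],d[1]));E=frame(yaw,34)
mid=(P[0]+P[1])/2;O=mid-E@np.array([-.004,0,.06]);print(P,np.linalg.norm(d),yaw,"O",O)
F=[onz(T,k(*p),.008) for p in((8,222),(305,247))];d=F[0]-F[1];print("foot edge",F,np.degrees(np.arctan2(-d[0],d[1])),np.linalg.norm(d),"O from foot",(F[0]+F[1])/2+E[:,1]*0+frame(yaw,0)[:,0]*.085)
go(O+E@np.array([.006,0,.0993+.1]),tool_for(E))
k2=lambda x,y:(x/5+103,(y-285)/5+143)
print("start",onz(T,k2(210,465),.109),"housing?")
```

```text
[array([0.6346, 0.1096, 0.083 ]), array([ 0.6138, -0.0545,  0.083 ])] 0.1653779849568934 -7.222917685369649 O [0.6607 0.0229 0.0355]
foot edge [array([0.5861, 0.115 , 0.008 ]), array([ 0.5674, -0.0492,  0.008 ])] -6.479568088803448 0.16529007580976462 O from foot [0.6611 0.0222 0.008 ]
row: [0.3418, -0.0526, -0.0226] [-0.2093, -0.0003, 0.001] rows>= 6.931835202750014
start [0.5763 0.2883 0.109 ] housing?
```

```bash
python3 steer.py '[[0,0,0,-0.03,0,0,0],[0,0.03,-0.01,-0.06,-0.03,0,0],[0,0.07,-0.02,-0.08,-0.06,0,0],[0,0.11,-0.03,-0.08,-0.1,0,0],[0,0.15,-0.04,-0.08,-0.14,0,0],[0,0.19,-0.05,-0.08,-0.18,0,0],[0,0.23,-0.0526,-0.08,-0.2093,0,0],[0,0.27,-0.0526,-0.08,-0.2093,0,0],[0,0.31,-0.0526,-0.08,-0.2093,0,0],[0,0.33,-0.0526,-0.08,-0.2093,0,0]]'
python3 steer.py '[[0,0.012,0,0,0,0,0],[0,0.012,0,0,0,0,0],[0,0.012,0,0,0,0,0],[0,0.012,0,0,0,0,0]]'
python3 - <<'E'
from h import *
W=cam("wrist");np.savez("pics/w3.npz",R=W[1],t=W[2])
a=camrig.snapshot("wrist")[:,:,::-1];cv2.imwrite("pics/w3.png",a)
E=frame(-7,34);O=np.array([.661,.0225,.0355]);go(O+E@np.array([.006,0,.0993+.1]),tool_for(E))
cv2.imwrite("pics/w3v.png",cv2.resize(a,(800,600),interpolation=cv2.INTER_CUBIC))
C=[(0,80,0),(0,-80,0),(0,80,60),(0,80,25),(13,80,12),(0,-80,60)]
print([proj(W,O+E@np.array(c)/1000)*1.5625 for c in C])
E
```

```text
clock: 5.05
tool_pos: [0.4732, -0.1346, 0.227]
eef_rot: [0.733, 0.651, 0.114, 0.159]
contact_force: [0.3, 0.0, -2.0]
opening: 0.108
finger_force: 35.0
clock: 5.45
tool_pos: [0.4748, -0.1239, 0.2264]
eef_rot: [0.733, 0.651, 0.113, 0.159]
contact_force: [-0.9, 0.3, -1.8]
opening: 0.107
finger_force: 35.0
row: [0.1691, 0.0495, 0.0368] [-0.2029, 0.0392, 0.0159] rows>= 3.5989909274664726
[array([ 527.578 , -137.9383]), array([507.6762, 122.4198]), array([ 533.1617, -199.0043]), array([ 529.6421, -160.5119]), array([ 550.0283, -150.4599]), array([508.7245, 118.7926])]
```

View pics/w3v.png

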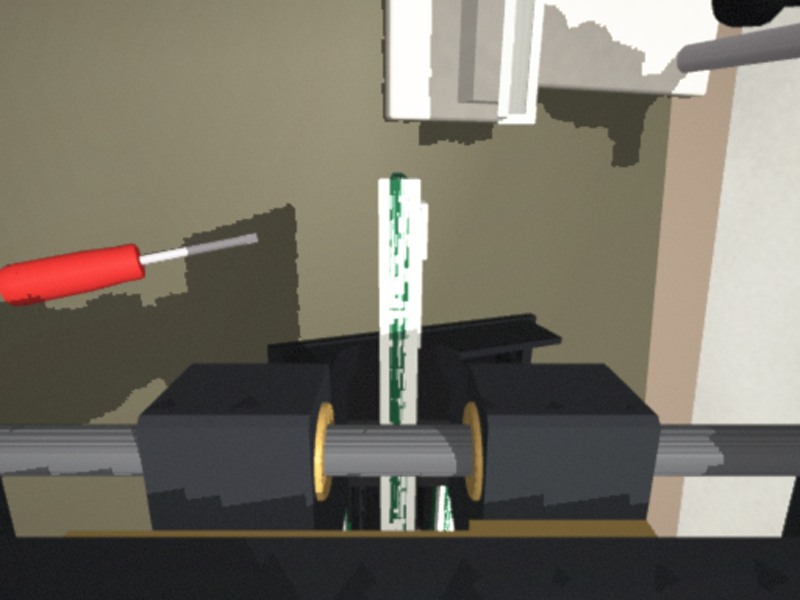

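The wrist view shows the arm only halfway there, still over the open table with the driver on the left at (70,270). The -y end of the easel rest shows at (500–535,122), against a prediction of (508,122), so the easel estimate holds.

```bash
python3 steer.py '[[0,0.04,0.01,0,-0.05,0.01,0],[0,0.08,0.025,0,-0.1,0.02,0.01],[0,0.12,0.04,0,-0.15,0.03,0.01],[0,0.169,0.0495,0,-0.203,0.039,0.016],[0,0.169,0.0495,0,-0.203,0.039,0.016],[0,0.169,0.0495,0,-0.203,0.039,0.016],[0,0.169,0.0495,0,-0.203,0.039,0.016],[0,0.169,0.0495,0,-0.203,0.039,0.016]]'
python3 - <<'E'
from h import *
W=cam("wrist");np.savez("pics/w4.npz",R=W[1],t=W[2])
a=camrig.snapshot("wrist")[:,:,::-1];cv2.imwrite("pics/w4.png",a)
E=frame(-7,34);O=np.array([.661,.0225,.0355]);go(O+E@np.array([.006,0,.0993+.1]),tool_for(E))
cv2.imwrite("pics/w4v.png",cv2.resize(a,(800,600),interpolation=cv2.INTER_CUBIC))
C=[(0,80,0),(0,-80,0),(0,80,60),(0,80,25),(13,80,12),(13,-80,12)]
print([proj(W,O+E@np.array(c)/1000)*1.5625 for c in C])
E
```

```text
clock: 6.3
tool_pos: [0.5411, 0.0375, 0.2378]
eef_rot: [0.717, 0.633, 0.193, 0.219]
contact_force: [-0.2, -0.1, -2.4]
opening: 0.107
finger_force: 35.0
row: [-0.0004, -0.0071, 0.0361] [-0.0005, 0.0014, -0.0009] rows>= 0.7355613271003727
[array([380.5959, 145.3927]), array([382.5091, 342.9049]), array([377.2015, 142.4122]), array([379.3217, 144.2739]), array([397.6959, 144.8616]), array([397.8337, 348.221 ])]
```

View pics/w4v.png

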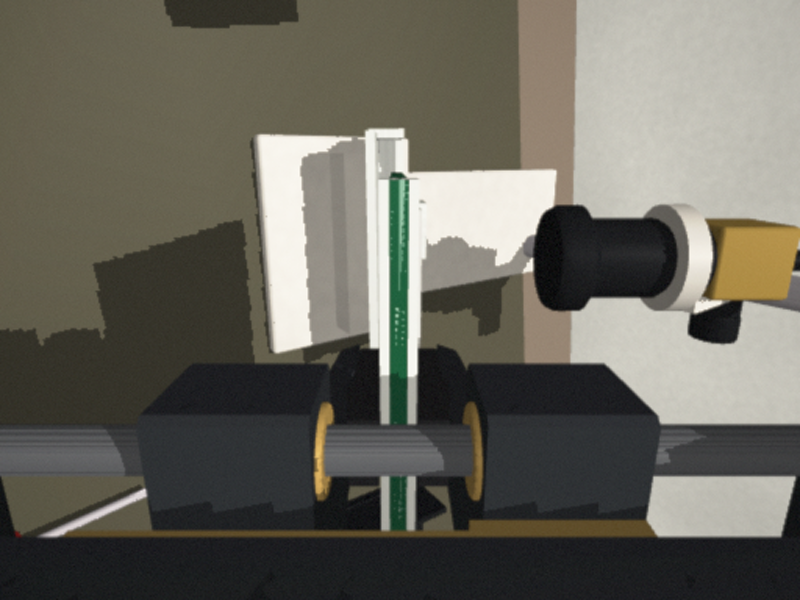

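The board hovers over the easel. The rest shows at columns 366–378, the channel at 378–396, the lip at 396–408 and the +y stop at rows 128–142. Predictions were 380, 398 and 145, so agreement is good; I check it numerically.

Run:
```python
from h import *
a=cv2.imread("pics/w4.png").mean(2).astype(int)
for y in (84,88,92,95,100,105,109): print(y,a[y,230:266])
for x in (238,244,248,252): print("col",x,a[78:116,x])
for y in (150,190,215): print(y,a[y,230:248])
print([a[212:232,x].tolist() for x in (236,239)])
f=np.load("pics/w4.npz");W=(camrig.camera_params("wrist"),f["R"],f["t"])
E=frame(-7,34);O=np.array([.661,.0225,.0355])
for c in [(0,80,60),(0,80,25),(0,80,0),(13,80,12),(16,80,12),(0,-80,60),(-3,-80,60),(-3,80,60),(0,0,60),(13,80,25),(0,85,25)]: print(c,proj(W,O+E@np.array(c)/1000))
```

```text
84 [ 93  94 100 145 224 233 239 240 239 233 229 240 242 241 240 240 243 241
 240 240 241 241 242 243 241 242 243 239 187 113  93  92  93  92  92  91]
88 [214 218 221 225 237 240 241 239 238 230 196 164 173 171 174 172 175 174
 172 171 173 173 176 186 186 168 167 180 175 153 117  98  91  90  91  93]
92 [139 140 140 159 232 240 240 241 240 237 204 187 163 172 173 174 168 170
 171 172 174 172 180 226 239 240 241 241 240 239 231 147  98  92  90  90]
95 [139 136 140 153 232 240 240 239 240 237 202 185 162 173 173 172 170 169
 170 173 174 172 178 226 239 241 241 240 239 239 230 147  99  90  90  88]
100 [143 142 142 159 232 239 240 240 240 238 204 189 180 176 171 175 170 169
 172 173 174 171 179 226 239 241 241 241 240 238 231 148  98  90  90  89]
105 [143 143 142 155 218 237 240 239 240 238 207 194 214 183 176 175 170 169
 169 175 173 173 181 226 241 241 243 242 240 237 229 145  98  91  90  91]
109 [143 142 143 153 217 237 240 240 240 237 214 198 218 234 191 175 171 167
 168 173 169 165 171 220 235 236 237 238 240 238 231 154 105  99 109 109]
col 238 [ 90  93  92 106 178 234 239 239 240 24
[... 684 characters left out ...]
0]
190 [142 143 144 143 144 156 227 234 235 235 233 220 215 238 242 242 242 242]
215 [ 52  51  51  50  52  67 150 226 234 233 233 230 208 237 241 242 242 242]
[[174, 154, 150, 150, 147, 127, 121, 135, 137, 138, 116, 58, 26, 19, 21, 19, 22, 22, 25, 23], [233, 234, 233, 233, 233, 232, 233, 234, 233, 231, 193, 92, 31, 20, 24, 19, 24, 24, 23, 17]]
(0, 80, 60) [241.409   91.1438]
(0, 80, 25) [242.7659  92.3353]
(0, 80, 0) [243.5814  93.0513]
(13, 80, 12) [254.5254  92.7114]
(16, 80, 12) [257.1383  92.7095]
(0, -80, 60) [243.0998 238.7256]
(-3, -80, 60) [240.458  238.7254]
(-3, 80, 60) [238.4025  91.1461]
(0, 0, 60) [242.309 169.699]
(13, 80, 25) [254.5041  92.3265]
(0, 85, 25) [242.7168  87.593 ]
```

Run:
```python
from h import *
E=frame(-6.8,34);O=np.array([.661,.0225,.0355])+E@np.array([-.0015,.003,0])
print(O);go(O+E@np.array([.0055,0,.0993+.006]),tool_for(E));go(O+E@np.array([.0055,0,.0993+.03]),tool_for(E))
```

```text
[0.6601 0.0256 0.0347]
row: [0.0025, -0.0091, 0.1301] [-0.0005, 0.0034, -0.0038] rows>= 2.608315113998037
row: [0.0024, -0.0091, 0.1061] [-0.0005, 0.0034, -0.0038] rows>= 2.129829152919038
```

```bash
python3 steer.py '[[0,0.0025,-0.009,0.02,0,0.003,-0.004],[0,0.0025,-0.009,0.04,0,0.003,-0.004],[0,0.0025,-0.009,0.06,0,0.003,-0.004],[0,0.0025,-0.009,0.08,0,0.003,-0.004],[0,0.0025,-0.009,0.095,0,0.003,-0.004],[0,0.0025,-0.009,0.105,0,0.003,-0.004],[0,0.0025,-0.009,0.105,0,0.003,-0.004],[0,0.0025,-0.009,0.105,0,0.003,-0.004]]'
python3 - <<'E'
from h import *
E=frame(-6.8,34);O=np.array([.6601,.0256,.0347])
s=status.get_state();print(s["contact_force"]@E,s["moment"])
go(O+E@np.array([.0055,0,.0993+.006]),tool_for(E))
a=camrig.snapshot("wrist")[:,:,::-1];b=camrig.snapshot("scene")[:,:,::-1];C=np.zeros((600,800,3),np.uint8)
q=cv2.resize(a[60:260,190:310],None,fx=3,fy=3,interpolation=cv2.INTER_CUBIC);C[:600,:360]=q
q=cv2.resize(b[150:290,150:260],None,fx=4,fy=4,interpolation=cv2.INTER_CUBIC);C[:560,360:800]=q
cv2.imwrite("pics/c5.png",C)
E
```

```text
clock: 7.15
tool_pos: [0.5923, 0.0356, 0.1461]
eef_rot: [0.714, 0.636, 0.195, 0.218]
contact_force: [-0.0, 1.4, -1.9]
opening: 0.109
finger_force: 35.0
[-1.2245  1.3593 -1.4928] [0.0384 0.7436 0.0218]
row: [-0.002, 0.0, 0.0254] [-0.0004, -0.002, 0.0017] rows>= 0.5098244153137569
```

View pics/c5.png

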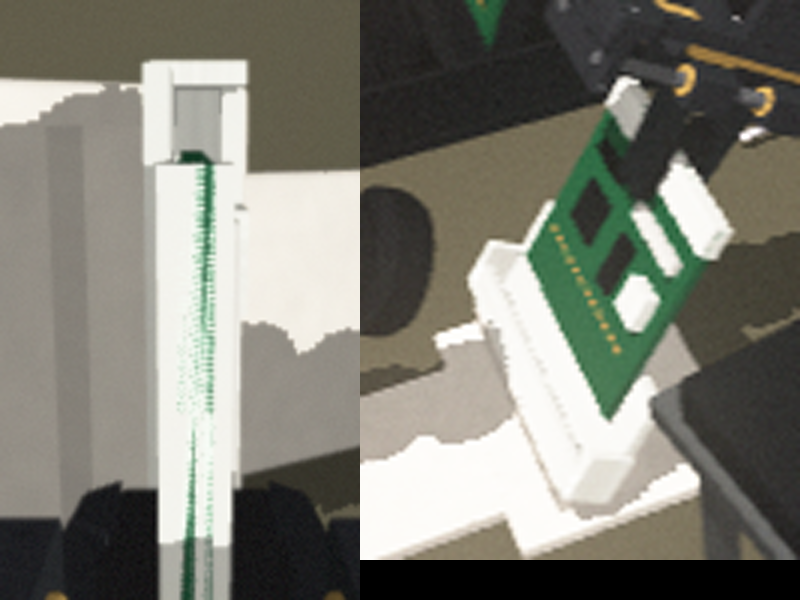

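The board's lower edge is over the channel: in the wrist crop the board centre is at about column 195 and the channel spans 175–222. The scene crop shows it in front of the rest and between the stops.

```bash
python3 steer.py '[[0,-0.002,0,0.006,0,0,0],[0,-0.002,0,0.011,0,0,0],[0,-0.002,0,0.015,0,0,0],[0,-0.002,0,0.019,0,0,0],[0,-0.002,0,0.022,0,0,0],[0,-0.002,0,0.025,0,0,0],[0,-0.002,0,0.025,0,0,0]]'
cat > st.py <<'E'
from h import *
E=frame(-6.8,34);O=np.array([.6601,.0256,.0347]);s=status.get_state()
print("F easel",s["contact_force"]@E,"board origin in easel mm",((s["tool_pos"]-O)@E-[0,0,.0993])*1000,"open",s["opening"])
print("rot err easel",R.from_matrix(tool_for(E).T@R.from_quat(s["eef_rot"]).as_matrix()).as_rotvec())
E
python3 st.py
```

```text
clock: 7.95
tool_pos: [0.6062, 0.0323, 0.1248]
eef_rot: [0.714, 0.636, 0.194, 0.218]
contact_force: [0.8, -0.2, -2.1]
opening: 0.109
finger_force: 35.0
F easel [-0.4448 -0.1315 -2.1918] board origin in easel mm [5.3547 0.3153 5.7143] open 0.10911756955958136
rot err easel [ 0.0006  0.002  -0.0018]
```

```bash
python3 steer.py '[[0,0,0,0.001,0,0,0],[0,0,0,0.002,0,0,0],[0,0,0,0.003,0,0,0],[0,0,0,0.003,0,0,0]]'; python3 st.py
python3 steer.py '[[0,0,-0.001,0,0,0,0],[0,0,-0.0015,0,0,0,0],[0,0,-0.002,0,0,0,0],[0,0,-0.002,0,0,0,0]]'; python3 st.py
```

```text
clock: 8.35
tool_pos: [0.6078, 0.0321, 0.1226]
eef_rot: [0.714, 0.636, 0.195, 0.218]
contact_force: [-0.7, 0.2, -1.6]
opening: 0.104
finger_force: 35.0
F easel [-1.5316  0.1565 -0.937 ] board origin in easel mm [5.5007 0.3132 3.0513] open 0.10448941007687772
rot err easel [ 0.0003  0.0021 -0.002 ]
clock: 8.75
tool_pos: [0.6061, 0.0325, 0.1216]
eef_rot: [0.714, 0.636, 0.195, 0.218]
contact_force: [0.5, -0.2, -1.7]
opening: 0.107
finger_force: 35.0
F easel [-0.4562 -0.1821 -1.697 ] board origin in easel mm [3.435  0.4115 3.1467] open 0.10733499256041983
rot err easel [ 0.0003  0.0023 -0.0023]
```

```bash
python3 steer.py '[[0,0,0,0.0005,0,0,0],[0,0,0,0.001,0,0,0],[0,0,0,0.0015,0,0,0],[0,0,0,0.002,0,0,0],[0,0,0,0.002,0,0,0]]'; python3 st.py
python3 steer.py '[[0,0,-0.0005,0,0,0,0],[0,0,-0.001,0,0,0,0],[0,0,-0.0015,0,0,0,0],[0,0,-0.0015,0,0,0,0]]'; python3 st.py
```

```text
clock: 9.25
tool_pos: [0.6073, 0.0323, 0.1198]
eef_rot: [0.714, 0.636, 0.195, 0.218]
contact_force: [0.5, -0.2, -2.3]
opening: 0.107
finger_force: 35.0
F easel [-0.8163 -0.0971 -2.2   ] board origin in easel mm [3.4663 0.3536 1.0201] open 0.10698065202987708
rot err easel [ 0.0004  0.0022 -0.002 ]
clock: 9.65
tool_pos: [0.6063, 0.0324, 0.1193]
eef_rot: [0.714, 0.636, 0.195, 0.218]
contact_force: [0.6, 0.0, -2.0]
opening: 0.106
finger_force: 35.0
F easel [-0.653   0.1125 -1.9663] board origin in easel mm [2.3677 0.4013 1.1181] open 0.10642647389651233
rot err easel [-0.0005  0.0021 -0.0021]
```

Still free, so I continue in small steps.

```bash
python3 steer.py '[[0,0,0,0.0005,0,0,0],[0,0,0,0.001,0,0,0],[0,0,0,0.0015,0,0,0],[0,0,0,0.0015,0,0,0]]'; python3 st.py
python3 steer.py '[[0,0,-0.0005,0,0,0,0],[0,0,-0.001,0,0,0,0],[0,0,-0.001,0,0,0,0]]'; python3 st.py
```

```text
clock: 10.05
tool_pos: [0.6071, 0.0322, 0.1182]
eef_rot: [0.714, 0.636, 0.195, 0.218]
contact_force: [-0.2, -0.5, 3.0]
opening: 0.108
finger_force: 35.0
F easel [ 1.5231 -0.5101  2.5588] board origin in easel mm [ 2.3528  0.2795 -0.2201] open 0.10773503794098552
rot err easel [-0.0006  0.0019 -0.0021]
clock: 10.35
tool_pos: [0.6067, 0.0323, 0.1179]
eef_rot: [0.714, 0.636, 0.195, 0.219]
contact_force: [0.2, -1.6, 5.2]
opening: 0.109
finger_force: 35.0
F easel [ 3.224  -1.6147  4.0839] board origin in easel mm [ 1.9261  0.3101 -0.2544] open 0.10853337331714168
rot err easel [-0.0017  0.0018 -0.0019]
```

```bash
python3 steer.py '[[0,0,0,0,0,0,0],[0,0,0,0,0,0,0]]' 8; python3 st.py
python3 steer.py '[[0.14,0,0,0,0,0,0],[0.2,0,0,0,0,0,0],[0.3,0,0,0,0,0,0],[0.45,0,0,0,0,0,0],[0.45,0,0,0,0,0,0],[0.45,0,0,0,0,0,0]]'; python3 st.py
```

```text
clock: 10.55
tool_pos: [0.6063, 0.0324, 0.1176]
eef_rot: [0.714, 0.636, 0.195, 0.218]
contact_force: [-0.8, -0.7, 4.8]
opening: 0.11
finger_force: 8.0
F easel [ 2.1056 -0.8057  4.4195] board origin in easel mm [ 1.3898  0.3371 -0.2654] open 0.10979840901786747
rot err easel [-0.0006  0.002  -0.002 ]
clock: 11.15
tool_pos: [0.6059, 0.0325, 0.1171]
eef_rot: [0.714, 0.636, 0.194, 0.218]
contact_force: [0.0, -0.6, -0.2]
opening: 0.45
finger_force: 0.0
F easel [-0.0173 -0.5925 -0.205 ] board origin in easel mm [ 0.8061  0.3981 -0.4499] open 0.45046003031979187
rot err easel [ 0.0007  0.0023 -0.0021]
```

```bash
python3 steer.py '[[0.45,0,0,-0.02,0,0,0],[0.45,0,0,-0.05,0,0,0],[0.45,0,0,-0.08,0,0,0],[0.3,0,0,-0.12,0,0,0],[0.1,0,0,-0.15,0,0,0],[0,0,0,-0.15,0,0,0],[0,0,0,-0.15,0,0,0]]' 20
python3 - <<'E'
from h import *
T=cam("top");k2=lambda x,y:(x/5+103,(y-285)/5+143)
F=[onz(T,k2(*p),.052) for p in((48,573),(326,549))];d=F[0]-F[1];yaw=np.degrees(np.arctan2(-d[0],d[1]))
print(F,np.linalg.norm(d),yaw)
F=[onz(T,k2(*p),.1) for p in((15,370),(48,573))];print(F,np.degrees(np.arctan2(*(F[0]-F[1])[1::-1])))
F=[onz(T,k2(*p),.1) for p in((300,360),(326,549))];print(F,np.degrees(np.arctan2(*(F[0]-F[1])[1::-1])))
B=frame(yaw,32);St=np.array([.575,.288,.109])
def tc(B):return np.column_stack([-B[:,0],B[:,1],-B[:,2]])
go(St+.12*B[:,2],tc(B));print(status.get_state()["q"])
E
```

```text
clock: 11.85
tool_pos: [0.5232, 0.0418, 0.2421]
eef_rot: [0.714, 0.636, 0.195, 0.219]
contact_force: [0.3, -0.6, -0.4]
opening: 0.111
finger_force: 0.0
[array([0.5309, 0.3875, 0.052 ]), array([0.5397, 0.2388, 0.052 ])] 0.1489366219857434 3.404661499799344
[array([0.6312, 0.3924, 0.1   ]), array([0.5238, 0.3736, 0.1   ])] 9.925655727645026
[array([0.6323, 0.2437, 0.1   ]), array([0.5323, 0.2303, 0.1   ])] 7.633813485374614
row: [0.2394, -0.0505, 0.0038] [-0.0473, 0.1055, -1.7165] rows>= 11.46913164015492
[ 0.2387  0.5795 -0.8563  2.3889  1.8864  0.7515 -2.2864]
```

```bash
python3 steer.py '[[0,0.03,-0.03,-0.02,0,0,0],[0,0.06,-0.05,-0.03,0,0.02,-0.1],[0,0.1,-0.07,-0.03,-0.01,0.03,-0.2],[0,0.14,-0.09,-0.03,-0.02,0.04,-0.3],[0,0.18,-0.09,-0.03,-0.02,0.05,-0.4],[0,0.18,-0.09,-0.03,-0.02,0.05,-0.5],[0,0.18,-0.09,-0.03,-0.02,0.05,-0.6],[0,0.18,-0.09,-0.03,-0.02,0.05,-0.6]]'
cat > cs.py <<'E'
from h import *
B=frame(4,32);St=np.array([.575,.288,.109])
def tc(B):return np.column_stack([-B[:,0],B[:,1],-B[:,2]])
def tb(B):return np.column_stack([B[:,0],-B[:,1],-B[:,2]])
if __name__=="__main__":
    print(status.get_state()["q"]);print("A");go(St+.12*B[:,2],tc(B));print("B");go(St+.12*B[:,2],tb(B))
E
python3 cs.py
```

```text
clock: 12.65
tool_pos: [0.453, 0.2316, 0.2147]
eef_rot: [0.487, 0.822, 0.144, 0.257]
contact_force: [0.2, 0.4, 0.4]
opening: 0.009
finger_force: 0.0
[-0.3033  0.6706 -0.875   2.3921  1.7144  0.9955 -2.0392]
A
row: [0.0236, 0.0658, 0.0356] [-0.0256, 0.0623, -1.1247] rows>= 7.511650184135958
B
row: [0.0236, 0.0658, 0.0356] [0.0704, 0.029, 2.0157] rows>= 13.447382116686624
```

```bash
python3 steer.py '[[0,0,0,-0.02,0,0,-0.15],[0,0,0.02,-0.02,0,0,-0.3],[0,0.01,0.04,-0.02,-0.01,0.02,-0.45],[0,0.015,0.05,-0.02,-0.015,0.03,-0.6],[0,0.02,0.06,-0.01,-0.02,0.04,-0.75],[0,0.023,0.065,0,-0.025,0.05,-0.9],[0,0.0236,0.0658,0.01,-0.0256,0.06,-1.05],[0,0.0236,0.0658,0.01,-0.0256,0.0623,-1.1247],[0,0.0236,0.0658,0.01,-0.0256,0.0623,-1.1247],[0,0.0236,0.0658,0.01,-0.0256,0.0623,-1.1247]]'
python3 cs.py
```

```text
clock: 13.65
tool_pos: [0.497, 0.2833, 0.2328]
eef_rot: [-0.032, 0.961, 0.01, 0.276]
contact_force: [0.0, -0.0, 0.4]
opening: 0.008
finger_force: 0.0
[-0.3054  0.6384 -0.7874  2.1912  1.6016  0.832  -0.6568]
A
row: [-0.0006, -0.0007, 0.0264] [0.0, 0.0011, -0.004] rows>= 0.5293563224290923
B
row: [-0.0006, -0.0007, 0.0264] [0.0017, -0.0001, 3.1376] rows>= 20.917091217556646
```

Run:
```python
from h import *
from cs import St
W=cam("wrist");np.savez("pics/w6.npz",R=W[1],t=W[2])
a=camrig.snapshot("wrist")[:,:,::-1];b=camrig.snapshot("scene")[:,:,::-1];t=camrig.snapshot("top")[:,:,::-1]
cv2.imwrite("pics/w6.png",a);cv2.imwrite("pics/s6.png",b);cv2.imwrite("pics/t6.png",t)
p=proj(W,St);print(p,ray(W,(0,0))[0])
C=np.zeros((600,800,3),np.uint8);C[:384,:512]=a
C[:320,512:800]=cv2.resize(b[130:290,130:274],None,fx=2,fy=2)
C[320:600,512:792]=cv2.resize(t[100:200,200:300],(280,280))
x,y=map(int,p);x=np.clip(x,64,447);y=np.clip(y,54,329)
C[384:600,:256]=cv2.resize(a[y-54:y+54,x-64:x+64],(256,216),interpolation=cv2.INTER_CUBIC);print("zoom origin",x-64,y-54)
cv2.imwrite("pics/c6.png",C)
```

```text
[253.3396 175.6246] [0.3632 0.2748 0.3213]
zoom origin 189 121
```

View pics/c6.png

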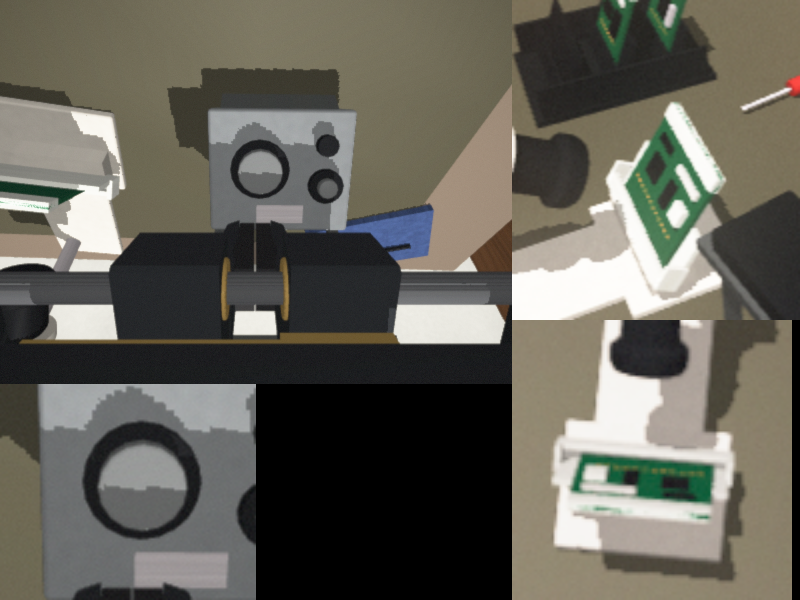

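The board sits seated on the easel with its component side to the lens. In the wrist view the start button's cap is centred at about (260,174), against (253,176) predicted.

Run:
```python
from h import *
from cs import tc
f=np.load("pics/w6.npz");W=(camrig.camera_params("wrist"),f["R"],f["t"]);T=cam("top")
a=cv2.cvtColor(cv2.imread("pics/w6.png"),6)
m=(a>75).astype(np.uint8);n,l,st,c=cv2.connectedComponentsWithStats(m[130:215,215:300])
i=l[174-130,260-215];print("cap",st[i],c[i]+[215,130])
cw=st[i][:2]+st[i][2:4]/2-.5+[215,130]
t=cv2.cvtColor(cv2.imread("pics/top0.png"),6);m=(t<45).astype(np.uint8)
n,l,st,c=cv2.connectedComponentsWithStats((t[165:195,130:160]>48).astype(np.uint8));i=l[14,15];print("top cap",st[i],c[i]+[130,165])
ct=c[i]+[130,165]
for q in (ct,(144.6,179)):
    X,e=tri([(W,cw),(T,q)]);print("tri",X,e)
o,d=ray(W,cw);
X=onz(W,cw,.109);print("wrist on .109",X)
for b in (4,6):
    B=frame(b,32);go(X+.04*B[:,2],tc(B))
# console yaw from wrist: bottom edge of face (208,110)-(356,112) z~.052
P=onz(W,(209,110),.052);Q=onz(W,(356,112),.052);d=Q-P;print(P,Q,np.linalg.norm(d),np.degrees(np.arctan2(-d[0],d[1])))
```

```text
cap [  23   20   45   44 1509] [259.8622 171.6163]
top cap [  0   0  30  30 769] [144.1847 180.264 ]
tri [0.5745 0.2933 0.1027] [[-1.3, -0.5], [-0.5, -0.1]]
tri [0.5787 0.2934 0.0983] [[-1.5, -0.5], [-0.6, -0.1]]
wrist on .109 [0.569 0.294 0.109]
row: [0.0045, 0.0052, 0.1041] [0.0008, 0.0019, -0.0019] rows>= 2.0857623860344368
row: [0.0045, 0.0045, 0.1041] [-0.0177, 0.0019, -0.0315] rows>= 2.0851898982276063
[0.5411 0.2408 0.052 ] [0.5337 0.3902 0.052 ] 0.14955226880066708 2.8303850383388123
```

```bash
python3 steer.py '[[0,0.003,0.0052,0.04,0,0,0.01],[0,0.0045,0.0052,0.074,0,0,0.01],[0,0.0045,0.0052,0.074,0,0,0.01],[0,0.0045,0.0052,0.074,0,0,0.01],[0,0.0045,0.0052,0.074,0,0,0.01]]'
python3 - <<'E'
from h import *
from cs import tc
f=np.load("pics/w6.npz");W0=(camrig.camera_params("wrist"),f["R"],f["t"]);W=cam("wrist")
im=camrig.snapshot("wrist");a=cv2.cvtColor(im,7);cv2.imwrite("pics/w7.png",im[:,:,::-1])
x,y=map(int,proj(W,[.570,.2935,.109]));print("pred",x,y)
m=(a>75).astype(np.uint8);n,l,st,c=cv2.connectedComponentsWithStats(m[:225])
i=l[y,x];print("cap",st[i],c[i])
cw=st[i][:2]+st[i][2:4]/2-.5
X,e=tri([(W0,(259.5,171.5)),(W,cw)]);print("tri",X,e,"diam",st[i][2]/W[0]["fx"]*(W[1]@X+W[2])[2])
Y=onz(W,cw,.109);print(Y)
B=frame(3.2,32);go(Y,tc(B))
E
```

```text
clock: 14.3
tool_pos: [0.5314, 0.2922, 0.17]
eef_rot: [-0.029, 0.96, 0.012, 0.277]
contact_force: [1.4, 0.5, 0.1]
opening: 0.004
finger_force: 0.0
pred 251 197
cap [ 224  169   58   54 2455] [252.4758 196.4004]
tri [0.5773 0.2944 0.1004] [[0.1, 0.0], [-0.1, -0.0]] diam 0.04514935937017925
[0.5676 0.2939 0.109 ]
row: [0.0022, -0.0011, 0.0711] [0.0101, 0.0037, 0.0017] rows>= 1.4225487580739822
```

```bash
python3 steer.py '[[0,0,-0.001,0.03,0,0,0],[0,0,-0.001,0.055,0,0,0],[0,0,-0.001,0.064,0,0,0],[0,0,-0.001,0.067,0,0,0],[0,0,-0.001,0.069,0,0,0],[0,0,-0.001,0.071,0,0,0],[0,0,-0.001,0.071,0,0,0]]'
python3 - <<'E'
from h import *
s=status.get_state();print("Ftool",R.from_quat(s["eef_rot"]).inv().apply(s["contact_force"]))
go([.5676,.2939,.109],R.from_quat(s["eef_rot"]).as_matrix())
E
```

```text
clock: 15.05
tool_pos: [0.5695, 0.2939, 0.1094]
eef_rot: [-0.029, 0.96, 0.012, 0.277]
contact_force: [-1.3, 0.3, 2.4]
opening: 0.005
finger_force: 1.0
Ftool [-0.1746  0.4056 -2.7513]
row: [0.0018, 0.0002, -0.0007] [0.0, 0.0, 0.0] rows>= 0.03888258303972806
```

```bash
python3 steer.py '[[0,0,0,0.002,0,0,0],[0,0,0,0.004,0,0,0],[0,0,0,0.005,0,0,0],[0,0,0,0.006,0,0,0],[0,0,0,0.006,0,0,0]]'
python3 steer.py '[[0,0,0,0.001,0,0,0],[0,0,0,0.002,0,0,0],[0,0,0,0.002,0,0,0]]'
```

```text
clock: 15.55
tool_pos: [0.573, 0.294, 0.1037]
eef_rot: [-0.029, 0.96, 0.012, 0.277]
contact_force: [-1.3, 0.7, 4.6]
opening: -0.0
finger_force: 2.7
clock: 15.85
tool_pos: [0.5735, 0.2941, 0.1029]
eef_rot: [-0.029, 0.96, 0.012, 0.277]
contact_force: [-6.2, -0.9, 13.6]
opening: 0.007
finger_force: 7.6
```

```bash
python3 steer.py '[[0,0,0,0.001,0,0,0],[0,0,0,0.001,0,0,0]]'
for i in 1 2; do python3 steer.py '[[0,0,0,-0.002,0,0,0],[0,0,0,-0.004,0,0,0],[0,0,0,-0.004,0,0,0]]' | grep -E "tool_pos|contact"; done
python3 steer.py '[[0,0,0,-0.002,0,0,0],[0,0,0,-0.002,0,0,0]]' | grep -E "tool_pos|contact"
python3 steer.py '[[0,0,0,-0.002,0,0,0],[0,0,0,-0.002,0,0,0]]' | grep -E "tool_pos|contact"
```

```text
clock: 16.05
tool_pos: [0.5735, 0.294, 0.1028]
eef_rot: [-0.03, 0.96, 0.012, 0.277]
contact_force: [-11.0, -3.1, 20.4]
opening: 0.005
finger_force: 11.6
tool_pos: [0.5724, 0.294, 0.1048]
contact_force: [-2.5, 1.3, 5.5]
tool_pos: [0.5702, 0.2934, 0.1077]
contact_force: [-1.2, 2.1, 2.2]
tool_pos: [0.569, 0.2927, 0.1091]
contact_force: [-1.0, 0.5, 2.1]
tool_pos: [0.568, 0.2919, 0.1105]
contact_force: [-0.1, 0.5, -0.2]
```

```bash
python3 steer.py '[[0,0,0,-0.02,0,0,0],[0,0,0,-0.05,0,0,0],[0,0,0,-0.09,0,0,0],[0,0,0,-0.1,0,0,0],[0,0,0,-0.1,0,0,0],[0,0,0,-0.1,0,0,0]]'
python3 - <<'E'
from h import *
t=camrig.snapshot("top")[:,:,::-1].astype(int)
a=cv2.imread("pics/t6.png").astype(int);b=cv2.imread("pics/top0.png").astype(int)
for n,im,(x0,x1,y0,y1) in (("easel",a,(205,290,130,190)),("can",b,(200,228,236,262)),("driver",b,(295,312,222,284)),("cards",b,(335,412,175,235)),("startbtn",b,(130,160,165,195))):
    print(n,(np.abs(t-im)[y0:y1,x0:x1].max(2)>40).sum())
s=status.get_state();print(s["clock"],s["contact_force"],np.abs(s["qd"]).max())
E
```

```text
clock: 17.65
tool_pos: [0.5158, 0.2884, 0.1949]
eef_rot: [-0.028, 0.961, 0.011, 0.276]
contact_force: [0.1, -0.7, 0.1]
opening: 0.007
finger_force: 0.0
easel 85
can 460
driver 0
cards 31
startbtn 11
17.7 [ 0.9476 -0.3568 -0.1096] 0.012810848074502227
```

Run:
```python
from h import *
s=camrig.snapshot("scene")[:,:,::-1].astype(int)
b=cv2.imread("pics/scene0.png").astype(int);a=cv2.imread("pics/s6.png").astype(int)
d=np.abs(s-b).max(2)[175:245,300:345]>40;print("can",d.sum(),d.size, s[185:240:10,322].tolist(),b[185:240:10,322].tolist())
print("easel",(np.abs(s-a).max(2)[170:290,160:240]>40).sum())
w=(s.min(2)>150)[170:245,300:345];print("white bbox",*(np.ptp(v) if 0 else (v.min(),v.max()) for v in np.where(w)))
w=(b.min(2)>150)[170:245,300:345];print("white bbox0",*((v.min(),v.max()) for v in np.where(w)))
```

```text
can 1180 3150 [[141, 142, 143], [253, 254, 254], [220, 227, 229], [222, 229, 231], [223, 229, 231], [183, 190, 194]] [[251, 253, 253], [250, 252, 252], [202, 212, 214], [204, 213, 216], [203, 215, 217], [201, 211, 215]]
easel 21
white bbox (np.int64(18), np.int64(69)) (np.int64(10), np.int64(36))
white bbox0 (np.int64(8), np.int64(69)) (np.int64(10), np.int64(37))
```

The can's base outline hasn't moved; the gripper only hides its top from the scene camera. The easel view is almost unchanged too, so I'm handing in.

```bash
python3 -c "
from plant import r, camrig, status
print(r.finish_job())"
```

```text
the job is handed in; nothing more can be done
None
```

The wide board stands on the easel, component side to the lens, and I pressed the start button to its stop and let it spring back; I handed the job in at about 18 s, and no verdict was printed.

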